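Hang the green part carrier on the anti-jump rail at its mark

TASK

Hook the green part carrier onto the drying rail at the rail's open right-hand end, where there is no keeper strip, with its lip behind the rail; then slide it along so that its toe runs under the keeper strip, until the whole width of its hook stands over the green band painted on the rail. Leave it hanging there freely and at rest, and leave the orange carrier standing where it is.

Things in the scene. Friction and masses are not known exactly. Their poses are not given: they have to be found in the camera images.
- carrier_green: Part carrier to hang, 0.35 kg, 205 mm tall, standing upright. Origin: centre of its underside, z up. Round green base r 30, 10 thick. Above it a flat-bar hook, 10 thick in y, in the x-z plane: stem x -4..4 up to z 85, step (z 75..85) to a spine x -19..-11 (z 75..160), crown (x -19..19, z 150..160), lip and toe on the +x side. The hook's mouth faces +x
- carrier_green_crown (a point): Middle of the underside of the green carrier's crown (carrier frame 0, 0, 150 mm); this rests on top of the rail rod. The slot under the crown is 22 mm wide in x (-11..11) and 22 mm deep, open below into the mouth
- carrier_green_toe (a point): Middle of the green carrier's toe (carrier frame 26.5, 0, 131 mm). The lip hangs from the crown at x 11..19 down to z 128; at its foot the toe sticks out to x 38 (z 128..134). The rod enters the mouth between lip bottom (z 128) and step top (z 85)
- carrier_green_tab (a point): In the green grip tab on top of the crown (carrier frame 0, 0, 190 mm). Tab: x -13..13, y -5..5, z 160..205 mm; pinch it from above with the fingers closing along the carrier's y
- carrier_orange: A second carrier of the same shape and size with orange base and tab, standing near the green one (the two may have changed places); to be left alone. Origin: centre of its underside
- hang_rail: Fixed drying rail. Origin on the table under the middle of its rod; y along the rod (to the robot's left), x away from the robot. Round steel rod, diameter 12, axis at x 0, z 220 mm, y -180..180; its ends bend back (+x) to grey posts at x 55..69, a third post at y -45; foot plate x 32..92. Nothing in front of or under the rod
- keeper (a point): Middle of the lower edge of the aluminium keeper strip behind the rod (rail frame 31, 67.5, 221 mm). Strip: x 26..36, y -45..180, z 221..243 mm. The toe of a hung carrier passes 11 mm below the lower edge
- gap (a point): On the rod's axis, in the middle of the open right-hand stretch without keeper strip (rail frame 0, -115, 220 mm; open from y -165 to -50), where carriers are hooked on; axes as the rail
- mark_band: Green band 32 mm wide painted round the rod; origin on the rod's axis in the middle of the band, axes as the rail (y along the rod)

How it is judged:
By the outcome, as a careful person would: the job done as asked, in the order asked, and still so for the second after the job is handed in, with the robot touching nothing.
It also fails if it takes over 56 s, if anything falls off the work surface, if the arm or the gripper's body presses on something with over 40 N, if the wrist force passes 120 N, or if a joint passes its speed limit or range.

ROBOT

A 7-joint arm with a two-finger parallel gripper is mounted at the origin on the work surface; the furniture and walls round the work are solid. World frame = base frame: x ahead of the robot, y to its left, z up, the work surface at z = 0. Lengths are in m, angles in rad, forces in N, time in s.
With the tool pointing down it reaches from about 0.4 to 0.875 m from the base axis. Payload 4.4 kg.
Tool frame: the origin (TCP) lies midway between the tips of the shut fingers; the grasp point (between the pads) lies robot.grasp_offset behind it (robot.grasp_offset is the distance from the TCP to the grasp point, in m); z points along the fingers, x is the direction in which the jaws open and shut, and the axes are right-handed (so a half turn about z gives the same grasp; the last joint's range is limited). The gripper opens to 85 mm and grips with 20 to 120 N. Pads are 22 mm wide; open, the fingers measure 114 mm over their backs; the gripper's body (76 mm by 85 mm) begins 54 mm behind the grasp point. The pads swing forward as they close: fully open they stand 13 mm farther back than shut.
Start: joints at [1.099, 0.628, 0.038, 1.517, -0.027, 0.996, -0.02], TCP at [0.257, -0.597, 0.196] pointing down, gripper open.
Joint ranges: [-3.06, 3.06], [-0.37, 2.12], [-1.25, 1.32], [0.18, 2.47], [-1.1, 4.24], [0.23, 1.98], [-2.94, 2.94]. Speed limits (rad/s): [2.57, 2.57, 3.14, 3.14, 3.14, 3.14, 3.14].

INTERFACE

Orientations are given as a 3x3 rotation matrix whose columns are the frame's x, y, z axes.
In Python, from plant import robot gives the robot as it stands.
- The arm moves only by the shell command python3 -m jog 'ROWS' [FORCE]. ROWS is a JSON object of lists of equal length, an entry for each row: "grip": the closure in counts, from 0 (fully open) to 255 (shut); "xyz": the shift along the tool's x, y, z in mm, a list of three; "yaw": the turn about the tool's z in degrees. In form: {"grip": [grip, ...], "xyz": [[dx, dy, dz], ...], "yaw": [yaw, ...]}. A call has 1 to 20 rows; each row is the pose to reach, as a shift and turn from the pose measured when the call began, along the tool's axes at that moment; what a row does not reach only later rows make up. A row lasts 1/8 s, in which the tool goes at most 62.5 mm and 10.7 degrees, less where a joint would pass 70% of its speed; a pose out of reach is approached as far as the arm can. A call with a gripper value outside its range is refused whole. The fingers move at their own pace and stop on an object; FORCE is the grip in N (left out, the last holds). Time passes only in rows, so rows that repeat a pose let the fingers close. It gives the time, the measured TCP pose, the force and the opening at its end, in the units of the state.
- robot.sense(): the state, without advancing time (a new reading comes with each control period).
- robot.read_camera(name): name is "side" or "top" or "wrist"; returns (picture, depth): 420x560x3 uint8, red, green, blue; 420x560 float32, m along the optical axis (not along the pixel's ray), 0 where there is no reading.
- robot.camera_model(name): a dict with "mtx" (3x3 intrinsics, pixels), "k1" (the pictures are not rectified: a ray, as slopes to the right and down, at radius r is drawn at 1 + k1 r^2 times it, then the intrinsics apply), "position" and "rotation" of the camera in the world. Camera axes: x right, y up, looking along -z (the intrinsics and any distortion apply to the point x, -y, -z); pixel columns grow to the right and rows downward; lengths in m; the calibration is good to about 2 mm. A picture is of the moment at which its call begins: read the wrist's pose just before it. camera_model takes no time and is no camera call; for the wrist camera it gives the pose at the moment of the call.
- robot.finish_job(): hands the job in, once; it reports no verdict.
Trained networks look in the newest picture that a camera, given by its name, has taken for a name from the list of things; names that differ only in an ending like _2 or _b are one class to them, and where a whole thing is asked for, a point or a joint stands for the part that bears it (a point fixed in the world has none). Each returns a list of dicts, best first, with "confidence" (0 to 1); they miss things now and then, are a little off and sometimes report something else, mostly with a low value. They report only what shows in the picture. A call takes as long as a camera call.
- robot.find_in(camera, label): "at" ([x, y, z] in m, in the coordinates of the camera as it stood for that picture, good to about 4 mm: the middle of the surface that is visible of it).
The state is a dict: "t": time; "q": joint angles; "qvel": joint speeds; "joint_efforts": joint torques, N m; "tool_pos": TCP position; "ee_rot": TCP orientation; "force": force on the tool from outside, world axes, zero at the start; "wrist_torque": the same for the moment, N m; "width": finger opening in m.
Only numpy, scipy, OpenCV 4.12 (cv2) and the standard library are available. Lean on these libraries where they do the work, as an engineer would, in place of code of your own. Each camera call takes 0.05 s, during which the arm holds its last target. There are 200 camera calls.

## Working session

There is one attempt and no reset: what is moved stays moved. The work goes in short steps, Python scripts to look and compute and a shell command to move; the robot and the scene stay as the last step left them, time stands still between calls to the robot, and variables do not carry over. Pictures are saved under pics/ and viewed, about 8 in all and at most 12, crops included, and the job is handed in when it is done.

```bash
mkdir -p pics; cat > h.py <<'E'
import numpy as np, cv2
from plant import robot
def world(cam,p):
    m=robot.camera_model(cam); return np.array(m["rotation"])@np.array(p)+np.array(m["position"])
def shot(cam,name):
    m=robot.camera_model(cam); im,d=robot.read_camera(cam)
    cv2.imwrite("pics/"+name+".png",im[:,:,::-1]); np.save("pics/"+name+".npy",d); return im,d,m
def cloud(d,m):
    K=np.array(m["mtx"]);v,u=np.mgrid[0:d.shape[0],0:d.shape[1]]
    x=(u-K[0,2])/K[0,0];y=(v-K[1,2])/K[1,1];xd,yd=x.copy(),y.copy()
    for _ in range(8):
        s=1+m["k1"]*(x*x+y*y);x=xd/s;y=yd/s
    P=np.stack([x*d,-y*d,-d],-1); return P@np.array(m["rotation"]).T+np.array(m["position"])
E
python3 - <<'E'
from h import *
s=robot.sense();print(s["t"],s["tool_pos"],np.round(s["ee_rot"],3),s["width"],robot.grasp_offset)
ims=[]
for c in ["top","side"]:
    im,d,m=shot(c,"a_"+c);ims.append(im);print(c,np.round(m["position"],3))
    for l in ["carrier_green","carrier_green_tab","carrier_orange","hang_rail","mark_band","keeper","gap"]:
        print(l,[(round(r["confidence"],2),np.round(world(c,r["at"]),3).tolist()) for r in robot.find_in(c,l)[:2]])
E
```

```text
0.0 [ 0.25637824 -0.59656443  0.19539358] [[ 0.395 -0.919 -0.001]
 [-0.919 -0.395  0.002]
 [-0.002 -0.    -1.   ]] 0.08564037713672802 0.0187
top [0.349 0.245 1.014]
carrier_green [(0.84, [0.379, 0.332, 0.015])]
carrier_green_tab [(0.95, [0.377, 0.335, 0.013])]
carrier_orange [(0.74, [0.376, 0.242, 0.01])]
hang_rail [(0.89, [0.507, 0.232, 0.061])]
mark_band [(0.59, [0.456, 0.261, 0.224])]
keeper [(0.85, [0.501, 0.228, 0.065]), (0.37, [0.381, 0.331, 0.012])]
gap [(0.68, [0.501, 0.228, 0.061])]
side [0.005 0.861 0.437]
carrier_green [(0.68, [0.371, 0.343, 0.084])]
carrier_green_tab [(0.95, [0.372, 0.34, 0.088])]
carrier_orange [(0.66, [0.378, 0.238, 0.104])]
hang_rail [(0.77, [0.51, 0.31, 0.12])]
mark_band [(0.62, [0.458, 0.264, 0.222])]
keeper [(0.58, [0.512, 0.312, 0.118])]
gap [(0.57, [0.511, 0.312, 0.122]), (0.49, [0.371, 0.344, 0.086])]
```

View pics/a_top.png

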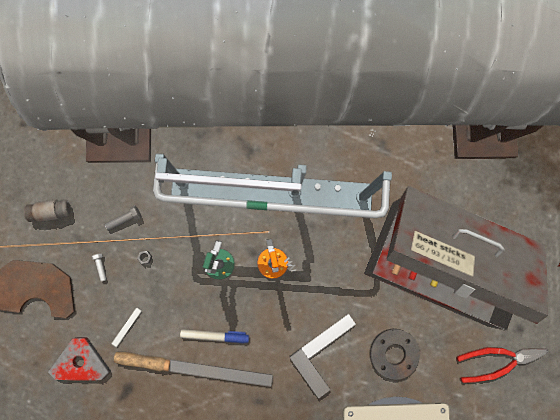

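View pics/a_side.png

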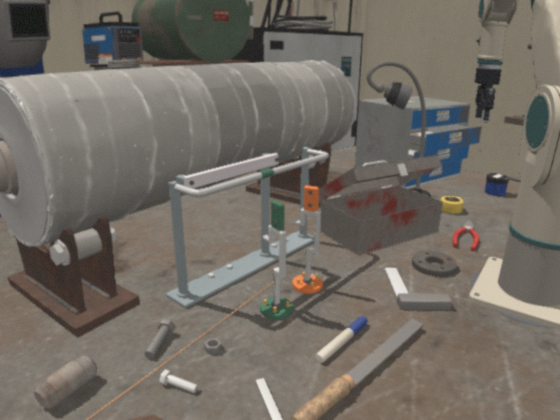

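```bash
python3 - <<'E'
from h import *
D=[]
for c in ["top","side"]:
    im=cv2.imread(f"pics/a_{c}.png");d=np.load(f"pics/a_{c}.npy");P=cloud(d,robot.camera_model(c));ok=d>0
    hsv=cv2.cvtColor(im,cv2.COLOR_BGR2HSV);H,S,V=[hsv[...,i].astype(int) for i in range(3)]
    rod=ok&(abs(P[...,2]-.222)<.012)&(P[...,0]>.42)&(P[...,0]<.56)&(abs(P[...,1]-.23)<.2)
    g=(H>55)&(H<95)&(S>90)
    q=P[rod&~g]
    # rod line: nearest x band, robust
    l=q[q[:,0]<.49] 
    f=cv2.fitLine(l[:,:2].astype(np.float32),cv2.DIST_HUBER,0,.001,.001).ravel();print(c,"rod",f,len(l),l[:,2].max(),l[:,1].min(),l[:,1].max())
    b=P[rod&g];print("band",len(b),np.round([b.mean(0),b.min(0),b.max(0)],4).tolist())
    for n,x,y in [("green",.375,.338),("orange",.377,.24)]:
        r=ok&(np.hypot(P[...,0]-x,P[...,1]-y)<.06)
        for lo,hi in [(.005,.02),(.08,.158),(.165,.21),(.198,.215)]:
            p=P[r&(P[...,2]>lo)&(P[...,2]<hi)]
            if len(p)<5: print(n,lo,len(p));continue
            f=cv2.fitLine(p[:,:2].astype(np.float32),cv2.DIST_L2,0,.001,.001).ravel()
            print(n,lo,len(p),np.round(np.median(p,0),4),"mid",np.round((p.min(0)+p.max(0))/2,4),"dir",round(np.degrees(np.arctan2(f[1],f[0])),1), np.round(np.ptp(p,0),3))
E
python3 - <<'E'
import cv2,numpy as np
a=cv2.imread("pics/a_top.png")[215:305,180:310];b=cv2.imread("pics/a_side.png")[170:330,230:350]
a=cv2.resize(a,(520,360),interpolation=3);b=cv2.resize(b,(270,360),interpolation=3)
cv2.imwrite("pics/c1.png",np.hstack([a,b]))
E
```

```text
top rod [0.08502762 0.9963786  0.45741653 0.20229812] 1927 0.23394301788836425 0.05049426932979498 0.4214743517349196
band 147 [[0.4611, 0.259, 0.2261], [0.4546, 0.2447, 0.2201], [0.4682, 0.2743, 0.2297]]
green 0.005 446 [0.3742 0.3297 0.0109] mid [0.373  0.331  0.0124] dir -15.3 [0.109 0.068 0.015]
green 0.08 139 [0.3917 0.3343 0.1331] mid [0.3862 0.3339 0.119 ] dir -13.1 [0.056 0.02  0.078]
green 0.165 143 [0.3776 0.3369 0.2046] mid [0.3772 0.3379 0.1881] dir -14.8 [0.026 0.014 0.042]
green 0.198 107 [0.3777 0.3383 0.2054] mid [0.3777 0.3379 0.2038] dir -14.9 [0.025 0.014 0.011]
orange 0.005 568 [0.3755 0.2365 0.0107] mid [0.376  0.2431 0.0125] dir 89.5 [0.061 0.108 0.015]
orange 0.08 69 [0.4061 0.2402 0.1343] mid [0.3874 0.2373 0.1213] dir 7.7 [0.055 0.016 0.073]
orange 0.165 117 [0.378  0.2346 0.2051] mid [0.3781 0.2346 0.1911] dir 11.3 [0.025 0.013 0.035]
orange 0.198 109 [0.378  0.2346 0.2053] mid [0.3781 0.2346 0.2037] dir 10.5 [0.025 0.013 0.01 ]
side rod [0.09689324 0.9952948  0.46601784 0.3202621 ] 1133 0.23397109738489077 0.05318727316515992 0.4253951041482948<stdin>:12: RuntimeWarning: Mean of empty slice.
  ret = um.true_divide(
Traceback (most recent call last):
ValueError: zero-size array to reduction operation minimum which has no identity
```

View pics/c1.png

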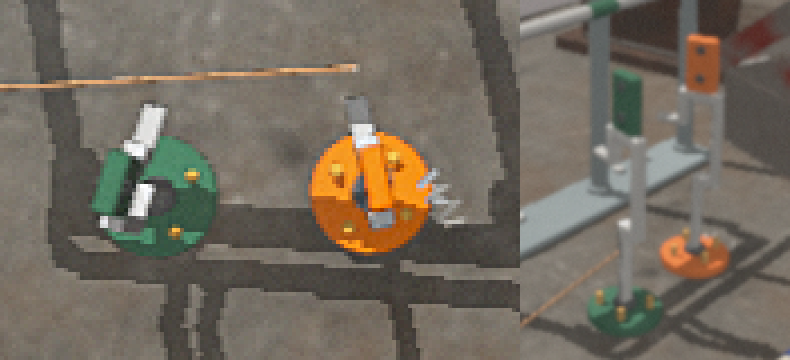

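```bash
cat >> h.py <<'E'
def rel(targets):
    """targets: (x,y,z,tool-x azimuth deg) in world -> xyz mm in tool axes, yaw deg"""
    s=robot.sense();R=np.array(s["ee_rot"]);p=np.array(s["tool_pos"]);a=np.degrees(np.arctan2(R[1,0],R[0,0]))
    print("t",round(s["t"],2),"tcp",np.round(p,4),"az",round(a,2),"tilt",np.round(R[:,2],3),"F",np.round(s["force"],1),"w",round(s["width"],4))
    for t in targets: print(t,"->",np.round(R.T@(np.array(t[:3])-p)*1e3,1),"yaw",round(-((t[3]-a+180)%360-180),1))
E
python3 - <<'E'
from h import *
for c in ["top","side"]:
    im=cv2.imread(f"pics/a_{c}.png");d=np.load(f"pics/a_{c}.npy");P=cloud(d,robot.camera_model(c));ok=d>0
    o=np.array([.4595,.236]);u=np.array([.0872,.9962])
    for _ in range(4):
        r=P[...,:2]-o;n=np.array([u[1],-u[0]]);k=ok&(abs(r@n)<.009)&(abs(P[...,2]-.222)<.016)&(abs(r@u)<.17)
        q=P[k];f=cv2.fitLine(q[:,:2].astype(np.float32),cv2.DIST_HUBER,0,.001,.001).ravel();u=f[:2]*np.sign(f[1]);o=o+n*((f[2:]-o)@n)
    r=(P[...,:2]-o);k2=ok&(abs(r@n)<.012)&(abs(P[...,2]-.222)<.016)
    s=(r@u)[k2];print(c,o,u,"yaw",np.degrees(np.arctan2(-u[0],u[1])),"ends",s.min(),s.max(),"z",np.percentile(P[k][:,2],[2,50,98]))
    hsv=cv2.cvtColor(im,cv2.COLOR_BGR2HSV).astype(int);g=(abs(hsv[...,0]-75)<25)&(hsv[...,1]>80)
    b=(r@u)[k&g];print("band s",len(b),np.percentile(b,[3,50,97]) if len(b) else 0)
    t=ok&(P[...,1]<.1)&(P[...,1]>-.2)&(P[...,0]>.2)&(P[...,0]<.5)&(P[...,2]>.03)&~k2
    print("toolbox zmax",np.percentile(P[t][:,2],[50,99]),"ymax",np.percentile(P[t][:,1],[90,99]))
rel([(.256,-.597,.40,-66.7),(.5,-.2,.40,0),(.5,.1,.40,60),(.3777,.338,.40,75.1)])
E
```

```text
top [0.45953921 0.23599657] [0.08905193 0.996027  ] yaw -5.1090674 ends -0.1824137278095313 0.18719433308016709 z [0.22067761 0.2256341  0.22902066]
band s 153 [0.00890527 0.02304585 0.03803724]
toolbox zmax [0.16784216 0.22523217] ymax [0.01920271 0.05806258]
side [0.4574008  0.23618348] [0.09055075 0.99589187] yaw -5.1952915 ends -1.024375987357722 0.19003071394554358 z [0.21425439 0.22129798 0.22529873]
band s 27 [0.01680793 0.02611618 0.03874902]
toolbox zmax [0.07580867 0.21917564] ymax [0.04114473 0.06011885]
t 0.8 tcp [ 0.2566 -0.5972  0.1963] az -66.75 tilt [ 0. -0. -1.] F [ 0.2 -0.6  0.1] w 0.0854
(0.256, -0.597, 0.4, -66.7) -> [  -0.4    0.5 -203.7] yaw -0.1
(0.5, -0.2, 0.4, 0) -> [-268.9 -380.4 -203.7] yaw -66.8
(0.5, 0.1, 0.4, 60) -> [-544.5 -498.8 -203.7] yaw -126.8
(0.3777, 0.338, 0.4, 75.1) -> [-811.5 -480.4 -203.7] yaw -141.9
```

```bash
python3 -m jog '{"grip":[0,0,0,0,0,0,0,0,0,0,0,0,0,0,0,0,0,0,0],"xyz":[[0,0,-60],[0,0,-120],[0,0,-204],[0,0,-204],[-40,-54,-204],[-80,-108,-204],[-115,-162,-204],[-150,-216,-204],[-190,-270,-204],[-230,-325,-204],[-269,-380,-204],[-320,-402,-204],[-375,-425,-204],[-430,-450,-204],[-487,-475,-204],[-545,-499,-204],[-545,-499,-204],[-545,-499,-204],[-545,-499,-204]],"yaw":[0,0,0,0,-10,-20,-30,-40,-50,-60,-67,-77,-87,-97,-107,-117,-127,-127,-127]}' 
python3 - <<'E'
from h import *
rel([(.3777,.338,.30,75.1),(.3777,.338,.25,75.1),(.3777,.338,.171,75.1)])
E
```

```text
t: 3.18
tool_pos: [0.5002, 0.0988, 0.4002]
ee_rot: [[0.501, 0.866, -0.0], [0.866, -0.501, -0.001], [-0.001, 0.0, -1.0]]
force: [1.1, 0.0, 0.0]
width: 0.0852
t 3.17 tcp [0.5002 0.0988 0.4002] az 59.95 tilt [-0.    -0.001 -1.   ] F [1.1 0.  0. ] w 0.0852
(0.3777, 0.338, 0.3, 75.1) -> [ 145.8 -225.9   99.9] yaw -15.2
(0.3777, 0.338, 0.25, 75.1) -> [ 145.8 -225.9  149.9] yaw -15.2
(0.3777, 0.338, 0.171, 75.1) -> [ 145.9 -225.9  228.9] yaw -15.2
```

```bash
python3 -m jog '{"grip":[0,0,0,0,0,0,0,0],"xyz":[[30,-46,0],[60,-95,0],[95,-145,0],[125,-195,0],[146,-226,40],[146,-226,90],[146,-226,90],[146,-226,90]],"yaw":[-8,-15,-15,-15,-15,-15,-15,-15]}' 
python3 - <<'E'
from h import *
im,d,m=shot("wrist","w1")
P=cloud(d,m)
for l in ["carrier_green_tab","carrier_orange"]:
    print(l,[(round(r["confidence"],2),np.round(np.array(m["rotation"])@r["at"]+m["position"],4).tolist()) for r in robot.find_in("wrist",l)[:2]])
hsv=cv2.cvtColor(im,cv2.COLOR_RGB2HSV).astype(int);g=(abs(hsv[...,0]-75)<25)&(hsv[...,1]>80)&(d>0)&(P[...,2]>.195)&(P[...,2]<.215)
p=P[g][:,:2].astype(np.float32)
if len(p)>5: print(len(p),cv2.minAreaRect(p*1000),np.median(P[g][:,2]))
rel([(.3777,.338,.171,75.1)])
E
```

```text
t: 4.18
tool_pos: [0.3793, 0.3381, 0.3115]
ee_rot: [[0.263, 0.965, 0.002], [0.965, -0.263, 0.0], [0.001, 0.002, -1.0]]
force: [0.8, 0.3, 1.7]
width: 0.0851
carrier_green_tab [(0.8, [0.3748, 0.3449, 0.0086])]
carrier_orange [(0.77, [0.3767, 0.2372, 0.1027])]
243 ((379.0772705078125, 339.4288330078125), (8.952975273132324, 23.99951171875), 70.8826675415039) 0.20441401537858161
t 4.33 tcp [0.379  0.3387 0.3119] az 74.83 tilt [ 0.003  0.001 -1.   ] F [ 0.3 -0.3  0.1] w 0.0856
(0.3777, 0.338, 0.171, 75.1) -> [ -1.3  -1.4 140.9] yaw -0.3
```

View pics/w1.png

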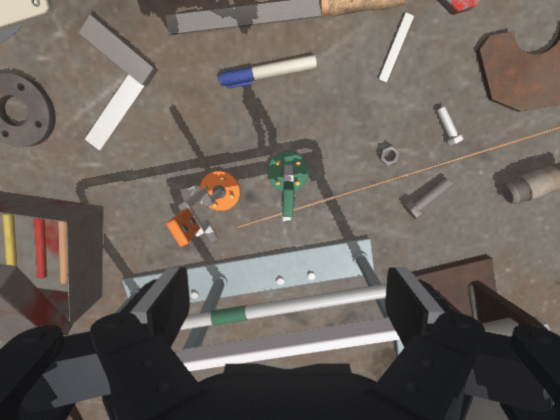

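```bash
python3 -m jog '{"grip":[0,0,0,0,0,0,140,200,255,255,255,255],"xyz":[[0,0,50],[0,0,90],[0,0,120],[0,0,140],[0,0,140],[0,0,140],[0,0,140],[0,0,140],[0,0,140],[0,0,140],[0,0,140],[0,0,140]],"yaw":[1,1,1,1,1,1,1,1,1,1,1,1]}' 60
python3 -m jog '{"grip":[255,255,255,255,255,255,255,255],"xyz":[[0,0,-5],[0,0,-15],[0,0,-50],[0,0,-100],[0,0,-150],[0,0,-200],[0,0,-230],[0,0,-230]],"yaw":[0,0,0,0,0,0,0,0]}'
python3 - <<'E'
from h import *
u=np.array([.089,.996]);o=np.array([.459,.2375]);n=np.array([.996,-.089])
f=lambda s,x,h:(*(o+u*s+n*x),.171+h,84.9)
rel([f(-.105,-.08,.23),f(-.105,-.08,.113)])
E
```

```text
t: 5.82
tool_pos: [0.3794, 0.3389, 0.1718]
ee_rot: [[0.279, 0.96, 0.003], [0.96, -0.279, 0.001], [0.002, 0.002, -1.0]]
force: [-0.2, 0.2, 0.5]
width: 0.0001
t: 6.82
tool_pos: [0.3792, 0.34, 0.4048]
ee_rot: [[0.278, 0.96, 0.007], [0.96, -0.278, 0.005], [0.007, 0.005, -1.0]]
force: [-0.3, -0.0, -0.2]
width: -0.0
t 6.83 tcp [0.3792 0.34   0.4048] az 73.83 tilt [ 0.007  0.005 -1.   ] F [-0.3 -0.  -0.2] w -0.0
(np.float64(0.36997500000000005), np.float64(0.14003999999999997), 0.401, 84.9) -> [-194.6   46.8    2.8] yaw -11.1
(np.float64(0.36997500000000005), np.float64(0.14003999999999997), 0.28400000000000003, 84.9) -> [-195.4   46.2  119.8] yaw -11.1
```

```bash
python3 - <<'E'
from h import *
A,d,m=shot("side","s2");P=cloud(d,m);T,dt,mt=shot("top","t2");Q=cloud(dt,mt)
for n,im,d,P in [("side",A,d,P),("top",T,dt,Q)]:
    hsv=cv2.cvtColor(im,cv2.COLOR_RGB2HSV).astype(int);g=(abs(hsv[...,0]-75)<25)&(hsv[...,1]>80)&(d>0)&(P[...,2]>.1)&(abs(P[...,0]-.37)<.06)
    p=P[g];print(n,len(p),len(p) and (p.min(0),p.max(0)))
a=cv2.resize(A[150:350,200:400],(400,400),interpolation=3);b=cv2.resize(T[180:320,150:290],(400,400),interpolation=3)
cv2.imwrite("pics/c2.png",np.hstack([a,b])[:,:,::-1])
E
```

```text
side 111 (array([0.36698211, 0.33817835, 0.16419641]), array([0.38671572, 0.34896676, 0.20424358]))
top 87 (array([0.31239927, 0.29713797, 0.81961403]), array([0.42076978, 0.34863979, 0.83763011]))
```

View pics/c2.png

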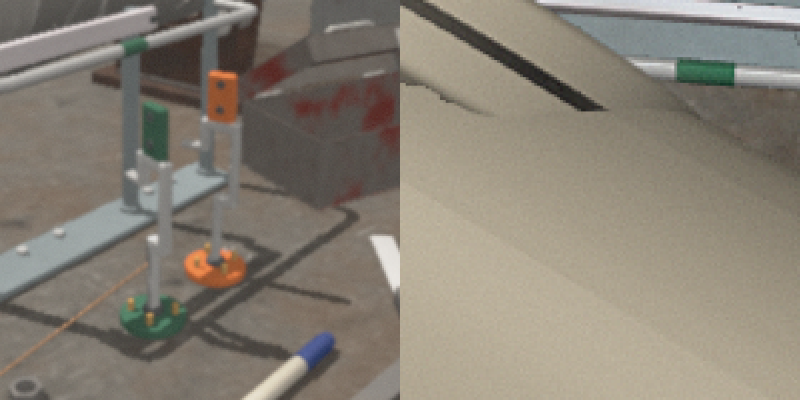

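View pics/s2.png

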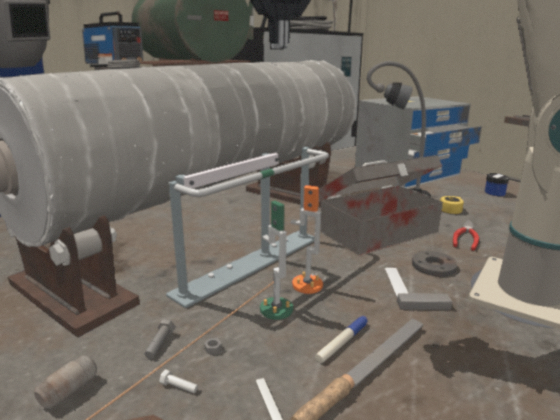

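```bash
python3 - <<'E'
from h import *
d=np.load("pics/s2.npy");P=cloud(d,robot.camera_model("side"));k=(d>0)&(np.hypot(P[...,0]-.379,P[...,1]-.34)<.1)&(P[...,2]>.25)
p=P[k];
for z in np.arange(.36,.5,.01):
    q=p[(p[:,2]>z)&(p[:,2]<z+.01)]
    if len(q): print(round(z,3),len(q),np.round(q.min(0),3),np.round(q.max(0),3))
v,u=np.nonzero(k);print(p[:,2].min(),u.min(),u.max(),v.max())
print(robot.sense())
E
```

```text
0.43 15 [0.37  0.337 0.439] [0.39  0.349 0.439]
0.44 120 [0.367 0.332 0.441] [0.392 0.355 0.449]
0.45 163 [0.367 0.329 0.45 ] [0.39  0.356 0.46 ]
0.46 148 [0.367 0.33  0.46 ] [0.39  0.356 0.47 ]
0.47 168 [0.365 0.326 0.47 ] [0.39  0.358 0.48 ]
0.48 318 [0.358 0.313 0.48 ] [0.4   0.376 0.49 ]
0.49 397 [0.356 0.304 0.49 ] [0.402 0.382 0.5  ]
0.5 195 [0.354 0.299 0.5  ] [0.402 0.385 0.507]
0.4392632362795008 250 311 48
{'t': 6.925, 'q': array([-0.1996212 ,  0.32027795, -0.81956027,  1.55504631,  0.23920911,
        1.36735633,  0.2467828 ]), 'qvel': array([-0.00054391,  0.01778502,  0.00646526,  0.0245847 ,  0.00326223,
       -0.00157058, -0.00172635]), 'joint_efforts': array([-1.22080897e-01, -3.68808246e+01, -5.35367891e+00, -2.27419657e+01,
       -7.72123196e-03, -1.74684293e-02,  5.94658879e-03]), 'tool_pos': array([0.37854033, 0.33832321, 0.4018576 ]), 'ee_rot': array([[ 2.78474638e-01,  9.60439125e-01,  2.92619206e-03],
       [ 9.60442267e-01, -2.78478008e-01,  8.06992306e-04],
       [ 1.58994712e-03,  2.58571164e-03, -9.99995393e-01]]), 'force': array([-0.1122992 , -0.2467341 , -0.25533904]), 'wrist_torque': array([ 0.01910782, -0.01156047, -0.03851304]), 'width': 5.502020046555858e-05}
```

The camera shows the real fingertips at z≈0.439 where the TCP is reported at 0.402. So the tool is about 37 mm shorter than reported, and the fingers closed just above the tab. I'll correct for that and grasp again.

```bash
sed -i 's/^def rel/TIP=.037  # real tips stand this much above the reported TCP\ndef rel/' h.py; python3 -m jog '{"grip":[0,0,0,0,0,0,0,0,0],"xyz":[[0,0,0],[0,0,50],[0,0,100],[0,0,150],[0,0,190],[0,0,220],[0,0,245],[0,0,265],[0,0,265]],"yaw":[0,0,0,0,0,0,0,0,0]}' 
python3 -m jog '{"grip":[150,200,255,255,255,255],"xyz":[[0,0,0],[0,0,0],[0,0,0],[0,0,0],[0,0,0],[0,0,0]],"yaw":[0,0,0,0,0,0]}' 60
```

```text
t: 8.05
tool_pos: [0.3779, 0.3372, 0.135]
ee_rot: [[0.278, 0.961, -0.001], [0.961, -0.278, -0.002], [-0.002, -0.0, -1.0]]
force: [-0.0, 0.6, -0.2]
width: 0.0853
t: 8.8
tool_pos: [0.3779, 0.3378, 0.1353]
ee_rot: [[0.278, 0.961, -0.001], [0.961, -0.278, -0.001], [-0.001, -0.0, -1.0]]
force: [0.5, 0.7, 2.8]
width: 0.0094
```

```bash
python3 -m jog '{"grip":[255,255,255,255,255,255,255,255],"xyz":[[0,0,-5],[0,0,-25],[0,0,-65],[0,0,-110],[0,0,-160],[0,0,-205],[0,0,-230],[0,0,-230]],"yaw":[0,0,0,0,0,0,0,0]}' 100
python3 - <<'E'
from h import *
u=np.array([.089,.996]);o=np.array([.459,.2375]);n=np.array([.996,-.089])
f=lambda s,x,h:(*np.round(o+u*s+n*x,4).tolist(),.135+h,84.9)
rel([f(-.105,-.08,.23),f(-.105,-.08,.113)])
E
```

```text
t: 9.8
tool_pos: [0.3783, 0.3384, 0.3665]
ee_rot: [[0.278, 0.961, 0.002], [0.961, -0.278, 0.0], [0.001, 0.002, -1.0]]
force: [-0.3, -0.0, -3.1]
width: 0.0089
t 9.8 tcp [0.3783 0.3384 0.3665] az 73.86 tilt [ 0.002  0.    -1.   ] F [-0.3 -0.  -3.1] w 0.0089
(0.37, 0.14, 0.365, 84.9) -> [-192.9   47.2    1.4] yaw -11.0
(0.37, 0.14, 0.248, 84.9) -> [-193.    47.   118.4] yaw -11.0
```

```bash
python3 -m jog '{"grip":[255,255,255,255,255,255,255,255,255,255,255],"xyz":[[-30,7,0],[-70,17,0],[-115,28,0],[-160,40,0],[-193,47,0],[-193,47,10],[-193,47,50],[-193,47,90],[-193,47,118],[-193,47,118],[-193,47,118]],"yaw":[-4,-8,-11,-11,-11,-11,-11,-11,-11,-11,-11]}' 
python3 - <<'E'
from h import *
A,d,m=shot("side","s3");P=cloud(d,m);hsv=cv2.cvtColor(A,cv2.COLOR_RGB2HSV).astype(int)
g=(abs(hsv[...,0]-75)<25)&(hsv[...,1]>80)&(d>0)&(abs(P[...,0]-.37)<.06)&(abs(P[...,1]-.14)<.06)
p=P[g];print(np.round(np.percentile(p,[2,98],0),4))
k=(d>0)&(np.hypot(P[...,0]-.38,P[...,1]-.14)<.07)&(P[...,2]>.1)
c=P[k]
for z in np.arange(.1,.36,.01):
    q=c[(c[:,2]>z)&(c[:,2]<z+.01)]
    if len(q): print(round(z,3),len(q),np.round(q.min(0)[:2],3),np.round(q.max(0)[:2],3))
cv2.imwrite("pics/c3.png",cv2.resize(A[60:300,220:500],(800,686),interpolation=3)[:600,:,::-1])
u=np.array([.089,.996]);o=np.array([.459,.2375]);n=np.array([.996,-.089])
f=lambda s,x,h:(*np.round(o+u*s+n*x,4).tolist(),.135+h,84.9)
rel([f(-.105,0,.113),f(-.105,0,.077)])
E
```

```text
t: 11.18
tool_pos: [0.3701, 0.1409, 0.2488]
ee_rot: [[0.088, 0.996, 0.002], [0.996, -0.088, 0.001], [0.001, 0.002, -1.0]]
force: [0.1, 0.7, -2.6]
width: 0.0086
[[0.3439 0.1332 0.1176]
 [0.3888 0.1754 0.4777]]
0.11 94 [0.343 0.138] [0.398 0.174]
0.12 242 [0.343 0.115] [0.4   0.172]
0.13 44 [0.355 0.127] [0.39  0.161]
0.14 24 [0.367 0.139] [0.376 0.149]
0.15 25 [0.366 0.138] [0.375 0.149]
0.16 25 [0.367 0.141] [0.375 0.148]
0.17 22 [0.367 0.14 ] [0.376 0.148]
0.18 24 [0.354 0.142] [0.374 0.151]
0.19 56 [0.353 0.138] [0.374 0.151]
0.2 30 [0.353 0.141] [0.361 0.151]
0.21 52 [0.353 0.113] [0.449 0.151]
0.22 45 [0.353 0.119] [0.449 0.151]
0.23 31 [0.353 0.139] [0.362 0.151]
0.24 82 [0.353 0.138] [0.41 0.15]
0.25 58 [0.353 0.137] [0.391 0.15 ]
0.26 86 [0.353 0.14 ] [0.391 0.15 ]
0.27 86 [0.353 0.139] [0.39 0.15]
0.28 68 [0.359 0.132] [0.383 0.155]
0.29 88 [0.358 0.133] [0.384 0.163]
0.3 90 [0.358 0.126] [0.379 0.161]
0.31 92 [0.358 0.132] [0.379 0.161]
0.32 101 [0.355 0.108] [0.381 0.178]
0.33 203 [0.353 0.102] [0.386 0.185]
0.34 173 [0.352 0.096] [0.387 0.191]
0.35 234 [0.351 0.09 ] [0.389 0.197]
t 11.22 tcp [0.3706 0.1408 0.2492] az 84.89 tilt [ 0.003  0.001 -1.   ] F [ 0.6 -0.2 -3.2] w 0.0087
(0.4497, 0.1329, 0.248, 84.9) -> [-0.8 79.5  1.4] yaw -0.0
(0.4497, 0.1329, 0.21200000000000002, 84.9) -> [-0.9 79.4 37.4] yaw -0.0
```

View pics/c3.png

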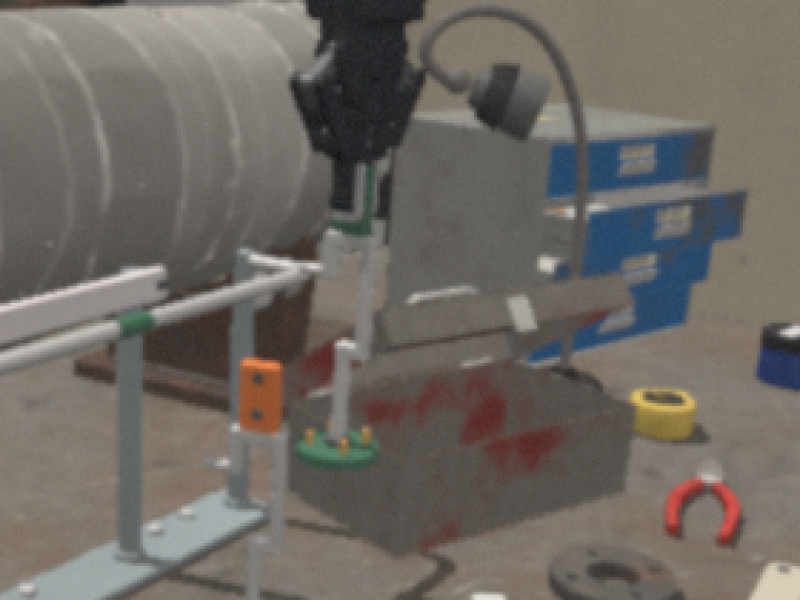

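```bash
python3 -m jog '{"grip":[255,255,255,255,255,255,255,255,255],"xyz":[[0,20,0],[0,40,0],[0,60,0],[0,78,0],[0,78,0],[0,78,10],[0,78,20],[0,78,26],[0,78,26]],"yaw":[0,0,0,0,0,0,0,0,0]}' 
python3 - <<'E'
from h import *
A,d,m=shot("side","s4");P=cloud(d,m)
r=P[...,:2]-np.array([.4574,.2362]);u=np.array([.0895,.996]);n=np.array([.996,-.0895])
S=r@u;X=r@n
for z in np.arange(.16,.30,.01):
    k=(d>0)&(abs(S+.107)<.02)&(abs(X)<.05)&(abs(P[...,2]-z-.005)<.005)
    if k.sum(): print(round(z,3),k.sum(),np.round([X[k].min(),X[k].max(),S[k].min(),S[k].max()],4))
cv2.imwrite("pics/c4.png",cv2.resize(A[60:270,260:460],(571,600),interpolation=3)[:,:,::-1])
rel([])
E
```

```text
t: 12.35
tool_pos: [0.4477, 0.1338, 0.2228]
ee_rot: [[0.089, 0.996, 0.002], [0.996, -0.089, 0.001], [0.001, 0.002, -1.0]]
force: [-0.2, 0.6, -3.5]
width: 0.009
0.16 3 [-0.0171  0.0008 -0.105  -0.0979]
0.17 34 [-0.0196  0.0039 -0.1063 -0.0949]
0.18 27 [-0.0205 -0.0102 -0.1081 -0.0951]
0.19 28 [-0.02   -0.0094 -0.1066 -0.0954]
0.2 26 [-0.0206 -0.0103 -0.1066 -0.0963]
0.21 53 [-0.0205  0.0363 -0.1116 -0.0881]
0.22 87 [-0.0196  0.0375 -0.1189 -0.0879]
0.23 65 [-0.02    0.0206 -0.1072 -0.0947]
0.24 80 [-0.0197  0.0195 -0.1059 -0.0956]
0.25 59 [-0.0129  0.0131 -0.108  -0.09  ]
0.26 54 [-0.0132  0.0107 -0.1138 -0.0871]
0.27 45 [-0.0138  0.0019 -0.1115 -0.0873]
0.28 51 [-0.0123  0.0033 -0.1204 -0.0873]
0.29 45 [-0.0126  0.0053 -0.1206 -0.0873]
t 12.4 tcp [0.4481 0.134  0.2232] az 84.91 tilt [ 0.003  0.001 -1.   ] F [-0.2 -0.1 -3. ] w 0.0089
```

View pics/c4.png

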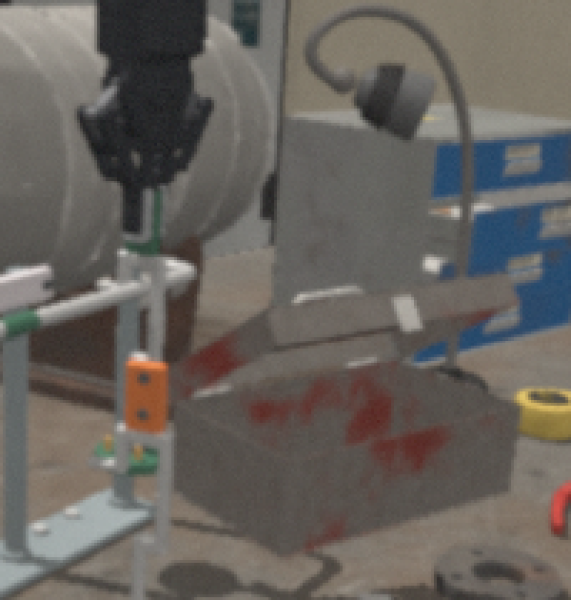

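```bash
python3 -m jog '{"grip":[255,255,255,255],"xyz":[[0,0,5],[0,0,8],[0,0,10],[0,0,10]],"yaw":[0,0,0,0]}' 
python3 - <<'E'
from h import *
u=np.array([.089,.996]);o=np.array([.459,.2375])
b=np.array([.4596,.2360])+np.array([.089,.996])*.0235; print(b)
rel([(*b,.213,84.9)])
E
```

```text
t: 12.9
tool_pos: [0.448, 0.1339, 0.213]
ee_rot: [[0.089, 0.996, 0.002], [0.996, -0.089, 0.001], [0.001, 0.002, -1.0]]
force: [-0.8, -0.4, -3.5]
width: 0.0086
[0.4616915 0.259406 ]
t 12.9 tcp [0.448  0.1339 0.213 ] az 84.91 tilt [ 0.002  0.001 -1.   ] F [-0.8 -0.4 -3.5] w 0.0086
(np.float64(0.46169150000000003), np.float64(0.25940599999999997), 0.213, 84.9) -> [126.2   2.5   0.2] yaw 0.0
```

```bash
python3 -m jog '{"grip":[255,255,255],"xyz":[[0,0,2],[0,0,2],[0,0,2]],"yaw":[0,0,0]}'|grep -E "pos|force"; python3 -m jog '{"grip":[255,255,255],"xyz":[[0,0,1.5],[0,0,1.5],[0,0,1.5]],"yaw":[0,0,0]}' |grep -E "pos|force"
```

```text
tool_pos: [0.4483, 0.1341, 0.2113]
force: [-1.0, -0.4, -0.5]
tool_pos: [0.4484, 0.1342, 0.211]
force: [-3.8, -2.1, 11.6]
```

```bash
python3 -m jog '{"grip":[255,255,255,255,255,255,255,255,255,255,255,255,255,255,255,255],"xyz":[[0,0,-1],[8,0,-1],[18,0,-1],[28,0,-1],[38,0,-1],[48,0,-1],[58,0,-1],[68,0,-1],[78,0.5,-1],[88,0.5,-1],[98,0.5,-1],[108,0.5,-1],[118,0.5,-1],[125,0.5,-1],[125,0.5,-1],[125,0.5,-1]],"yaw":[0,0,0,0,0,0,0,0,0,0,0,0,0,0,0,0]}'
python3 - <<'E'
from h import *
A,d,m=shot("side","s5");P=cloud(d,m)
r=P[...,:2]-np.array([.4574,.2362]);u=np.array([.0895,.996]);n=np.array([.996,-.0895]);S=r@u;X=r@n
hsv=cv2.cvtColor(A,cv2.COLOR_RGB2HSV).astype(int);g=(abs(hsv[...,0]-75)<25)&(hsv[...,1]>80)&(d>0)
k=g&(abs(X)<.012)&(abs(P[...,2]-.22)<.012)&(S>-.05)&(S<.1);print("band",k.sum(),np.percentile(S[k],[2,50,98]))
for z in np.arange(.12,.29,.01):
    k=(d>0)&(abs(S-.025)<.02)&(abs(X)<.05)&(abs(P[...,2]-z-.005)<.005)
    if k.sum(): print(round(z,3),k.sum(),np.round([X[k].min(),X[k].max(),S[k].min(),np.median(S[k]),S[k].max()],4))
cv2.imwrite("pics/c5.png",cv2.resize(A[80:280,170:400],(690,600),interpolation=3)[:,:,::-1])
rel([])
E
```

```text
t: 15.65
tool_pos: [0.4599, 0.2581, 0.212]
ee_rot: [[0.089, 0.996, 0.004], [0.996, -0.089, -0.0], [-0.0, 0.004, -1.0]]
force: [-0.3, 0.3, -2.6]
width: 0.0086
band 16 [0.0250843  0.03153916 0.03698502]
0.12 31 [-0.0494  0.0052  0.0052  0.0251  0.0291]
0.13 35 [-0.047   0.0039  0.005   0.0256  0.0292]
0.14 26 [-0.004   0.0043  0.0187  0.027   0.0297]
0.15 59 [-0.0178  0.0043  0.0183  0.0276  0.0301]
0.16 39 [-0.0185  0.0048  0.0196  0.0261  0.0309]
0.17 31 [-0.0181 -0.01    0.0186  0.027   0.0299]
0.18 32 [-0.0182 -0.0101  0.0189  0.0262  0.0291]
0.19 30 [-0.018  -0.0104  0.0195  0.0266  0.0291]
0.2 41 [-0.0187  0.0201  0.0197  0.0268  0.03  ]
0.21 61 [-0.0184  0.0048  0.0191  0.0276  0.0445]
0.22 160 [-0.018   0.033   0.0167  0.0281  0.0447]
0.23 156 [-0.0185  0.0328  0.008   0.0272  0.0444]
0.24 101 [-0.0122  0.0393  0.0075  0.0282  0.0449]
0.25 86 [-0.0126  0.0074  0.0052  0.0324  0.0419]
0.26 104 [-0.0129  0.0069  0.006   0.0336  0.0422]
0.27 106 [-0.0132  0.007   0.005   0.0335  0.0419]
0.28 104 [-0.0133  0.0068  0.0058  0.0313  0.0441]
t 15.7 tcp [0.46  0.258 0.212] az 84.88 tilt [ 0.004 -0.    -1.   ] F [ 0.3  0.8 -3.6] w 0.009
```

View pics/c5.png

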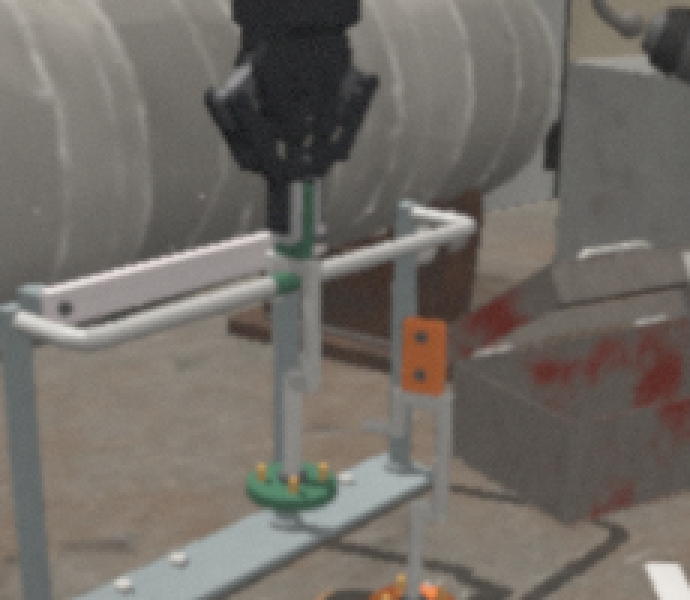

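```bash
python3 -m jog '{"grip":[255,255,220,200,180,150,120,80,40,40,40,40,40,40,40,40,40,40,40],"xyz":[[0,0,0.8],[0,0,0.8],[0,0,0.8],[0,0,0.8],[0,0,0.8],[0,0,0.8],[0,0,0.8],[0,0,0.8],[0,0,0.8],[0,0,0.8],[0,0,-10],[0,0,-30],[0,0,-60],[0,0,-100],[0,0,-140],[0,0,-140],[0,0,-140],[0,0,-140],[0,0,-140]],"yaw":[0,0,0,0,0,0,0,0,0,0,0,0,0,0,0,0,0,0,0]}' 20
python3 -m jog '{"grip":[40,40,40,40,40,40,40,40,40,40,40,40],"xyz":[[0,-30,0],[0,-60,0],[0,-60,0],[0,-60,0],[0,-60,0],[0,-60,0],[0,-60,0],[0,-60,0],[0,-60,0],[0,-60,0],[0,-60,0],[0,-60,0]],"yaw":[0,0,0,0,0,0,0,0,0,0,0,0]}' >/dev/null
cat > chk.py <<'E'
from h import *
import sys
A,d,m=shot("side",sys.argv[1]);P=cloud(d,m);B=robot.read_camera("wrist")[0]
r=P[...,:2]-np.array([.4574,.2362]);u=np.array([.0895,.996]);n=np.array([.996,-.0895]);S=r@u;X=r@n
hsv=cv2.cvtColor(A,cv2.COLOR_RGB2HSV).astype(int);g=(abs(hsv[...,0]-75)<25)&(hsv[...,1]>80)&(d>0)
k=g&(abs(X)<.012)&(abs(P[...,2]-.22)<.01)&(S>-.05)&(S<.1);print("band",k.sum(),np.percentile(S[k],[2,50,98]))
for z in np.arange(.08,.29,.02):
    k=(d>0)&(abs(S-.025)<.02)&(abs(X)<.05)&(abs(P[...,2]-z-.01)<.01)
    if k.sum(): print(round(z,3),k.sum(),np.round([X[k].min(),X[k].max(),S[k].min(),np.median(S[k]),S[k].max()],4))
a=cv2.resize(A[100:280,180:360],(400,400),interpolation=3);cv2.imwrite("pics/"+sys.argv[1]+"c.png",np.hstack([a,cv2.resize(B,(400,300))[:, :] if 0 else cv2.copyMakeBorder(cv2.resize(B,(400,300)),50,50,0,0,0)])[:,:,::-1])
rel([])
E
python3 chk.py s6
```

```text
t: 18.08
tool_pos: [0.4591, 0.2578, 0.3512]
ee_rot: [[0.089, 0.996, 0.002], [0.996, -0.089, -0.001], [-0.001, 0.002, -1.0]]
force: [-0.0, -0.1, 0.3]
width: 0.0722
band 12 [0.02491534 0.03167413 0.03602514]
0.08 284 [-0.0226  0.0366  0.0053  0.0281  0.045 ]
0.1 58 [0.0016 0.011  0.018  0.0261 0.0291]
0.12 64 [-0.0492  0.01    0.0052  0.0256  0.0292]
0.14 93 [-0.0155  0.0086  0.0183  0.0266  0.0291]
0.16 62 [-0.0159  0.0046  0.0173  0.026   0.0289]
0.18 64 [-0.0171 -0.0065  0.0169  0.0254  0.0293]
0.2 104 [-0.0175  0.0199  0.018   0.0265  0.0439]
0.22 318 [-0.0178  0.0333  0.0096  0.0273  0.0448]
0.24 184 [-0.0138  0.0402  0.0067  0.0271  0.044 ]
0.26 159 [-0.015   0.0136  0.0183  0.0268  0.0299]
0.28 5 [-0.0002  0.0092  0.0216  0.0237  0.0276]
t 19.68 tcp [0.3994 0.2631 0.3511] az 84.89 tilt [ 0.002 -0.001 -1.   ] F [ 0.5 -0.7 -0.9] w 0.0719
```

View pics/s6c.png

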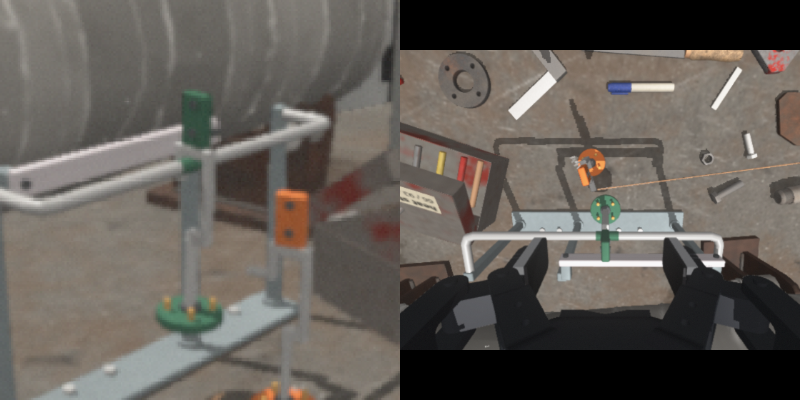

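```bash
for i in 1 2; do python3 -m jog '{"grip":[40,40,40,40,40,40,40,40,40,40,40,40,40,40,40,40,40,40,40,40],"xyz":[[0,0,0],[0,0,0],[0,0,0],[0,0,0],[0,0,0],[0,0,0],[0,0,0],[0,0,0],[0,0,0],[0,0,0],[0,0,0],[0,0,0],[0,0,0],[0,0,0],[0,0,0],[0,0,0],[0,0,0],[0,0,0],[0,0,0],[0,0,0]],"yaw":[0,0,0,0,0,0,0,0,0,0,0,0,0,0,0,0,0,0,0,0]}' >/dev/null; done
python3 - <<'E'
from h import *
fr=[robot.read_camera("side")[0].astype(int) for _ in range(6)]
print("motion",[int((abs(f-fr[0])[100:280,180:360].max(-1)>40).sum()) for f in fr[1:]])
W,d,m=shot("wrist","w7");P=cloud(d,m);r=P[...,:2]-np.array([.4596,.236]);u=np.array([.089,.996]);n=np.array([.996,-.089]);S=r@u;X=r@n
hsv=cv2.cvtColor(W,cv2.COLOR_RGB2HSV).astype(int);g=(abs(hsv[...,0]-75)<25)&(hsv[...,1]>80)&(d>0)
k=g&(abs(X)<.012)&(abs(P[...,2]-.22)<.012);print("band",k.sum(),np.percentile(S[k],[1,99]))
k=g&(P[...,2]>.25)&(abs(S-.02)<.04)&(abs(X)<.03);print("tab",k.sum(),np.percentile(S[k],[1,50,99]),np.percentile(X[k],[1,99]))
v,uu=np.nonzero(g&(abs(X)<.02)&(abs(P[...,2]-.25)<.05));v0,u0=int(v.mean()),int(uu.mean());print(u0,v0)
A=fr[-1].astype(np.uint8);a=cv2.resize(A[100:280,180:360],(400,400),interpolation=3);b=cv2.resize(W[max(v0-40,0):v0+40,u0-40:u0+40],(400,400),interpolation=3)
cv2.imwrite("pics/c7.png",np.hstack([a,b])[:,:,::-1]);rel([])
E
```

```text
motion [0, 0, 0, 0, 0]
band 130 [0.00961232 0.03835795]
tab 253 [0.01822385 0.02156351 0.02683356] [-0.01438579  0.0081322 ]
289 274
t 25.02 tcp [0.3994 0.2631 0.3511] az 84.88 tilt [ 0.002 -0.001 -1.   ] F [ 0.6 -0.5  0.2] w 0.0722
```

View pics/c7.png

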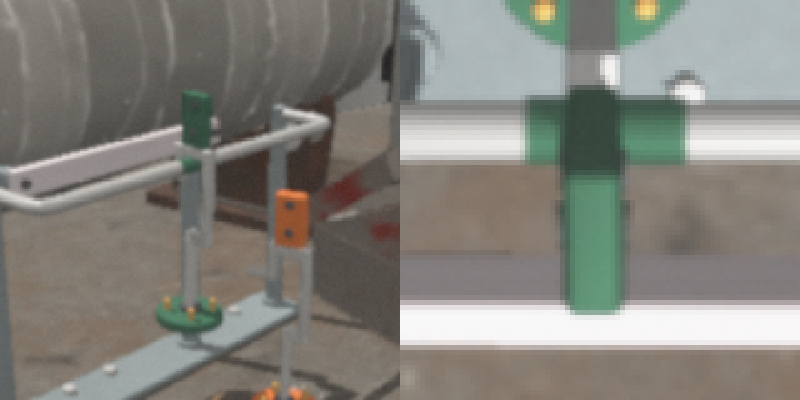

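```bash
python3 -c "
from plant import robot
print(robot.finish_job())"
```

```text
the job is handed in; nothing more can be done
None
```

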